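# Lay the breakfast board

### The arm

A 7-joint arm with a two-finger parallel gripper is mounted at the origin on a cart in front of the work surface, level with it; the furniture and walls round the work are solid. World frame = base frame: x ahead of the robot, y to its left, z up, the work surface at z = 0. Lengths are in m, angles in rad, forces in N, time in s.
With the tool pointing down it reaches from about 0.425 to 1.025 m from the base axis. Payload 9.4 kg.
Tool frame: the origin (TCP) lies on the front face of the gripper's body, between the roots of the fingers; the fingertips stand 73 mm ahead of it and the grasp point (between the pads) lies 54 mm ahead of it (arm.grip_point_offset is the distance from the TCP to the grasp point, in m); z points along the fingers, y is the line along which they close (so a half turn about z gives the same grasp; the last joint's range is limited). The gripper opens to 85 mm and grips with 20 to 120 N. Pads are 22 mm wide; open, the fingers measure 114 mm over their backs; the gripper's body (76 mm by 85 mm) begins 54 mm behind the grasp point. The pads swing forward as they close: fully open they stand 13 mm farther back than shut.
Start: joints at [1.101, 0.599, -0.003, 1.599, 0.002, 0.943, -0.08], TCP at [0.278, -0.67, 0.304] pointing down, gripper open.
Joint ranges: [-2.57, 2.57], [-0.35, 1.97], [-1.29, 1.29], [0.11, 2.56], [-1.05, 4.19], [0.11, 1.86], [-2.63, 2.63]. Speed limits (rad/s): [2.22, 2.22, 3.01, 3.01, 3.14, 3.14, 3.14].

### API

Orientations are given as a 3x3 rotation matrix whose columns are the frame's x, y, z axes.
In Python, from bench import arm gives the robot as it stands.
- The arm moves only by the tool drive_tool, never from a script. Its argument "moves" is a list of rows, each a list of 7 numbers: the shift along the tool's x, y, z in parts of the range, where 1.0 means 100 cm, then the turn, a rotation vector about the tool's x, y, z in a scale on which 1.0 is 4 rad, then the opening, from 0 (shut) to 1 (fully open). A call has 1 to 20 rows; each row is the pose to reach, as a shift and turn from the pose commanded when the call began, along the tool's axes at that moment; what a row does not reach only later rows make up. A row lasts 1/8 s, in which the tool goes at most 62.5 mm and 10.7 degrees, less where a joint would pass 70% of its speed; a pose out of reach is approached as far as the arm can. Shift and turn numbers lie between -1 and 1, and a call with a number outside is refused. A call with a gripper value outside its range is refused whole. The fingers move at their own pace and stop on an object; the grip force is fixed at half the most. Time passes only in rows, so rows that repeat a pose let the fingers close. It gives the time, the measured TCP pose, the force, the opening and the grip force at its end, in the units of the state.
- arm.state(): the state, without advancing time (a new reading comes with each control period).
- arm.capture(name): name is "side" or "top"; returns a dict with "img" (384x512x3 uint8, blue, green, red), "fovy" (degrees; the focal length in pixels is half the picture's height over the tangent of half this angle, whatever the lens; pixels are square), "cx", "cy" (the principal point, pixels), "rvec" (rotation vector, rad) and "tvec" (3), from world to camera coordinates, as OpenCV has them. Camera axes: x right, y down, z forward; pixel columns grow to the right and rows downward; lengths in m; the calibration is good to about 2 mm. A picture is of the moment at which its call begins. There is no depth.
- arm.sign_off(): hands the job in; it is judged then, once.
Trained networks look in a picture, given as the dict that the camera call returned (one of the last four; its "shot" number tells which), for a name from the list of things; names that differ only in an ending like _2 or _b are one class to them, and where a whole thing is asked for, a point or a joint stands for the part that bears it (a point fixed in the world has none). Each returns a list of dicts, best first, with "confidence" (0 to 1); they miss things now and then, are a little off and sometimes report something else, mostly with a low value. They report only what shows in the picture. A call takes as long as a camera call.
- arm.spot_in(name, picture): "position" ([column, row] in pixels, amid what is visible of it).
- arm.spot_point(name, picture): "position" ([column, row] in pixels: a listed point, or the origin of a listed thing).
The state is a dict: "clock": time; "joints": joint angles; "joint_vel": joint speeds; "joint_efforts": joint torques, N m; "tool_pos": TCP position; "tcp_rot": TCP orientation; "force": force on the tool from outside, world axes, zero at the start; "wrist_torque": the same for the moment, N m; "opening": finger opening in m; "grip_force": force on a finger pad.
Only numpy, scipy, OpenCV 4.12 (cv2) and the standard library are available. Lean on these libraries where they do the work, as an engineer would, in place of code of your own. Each camera call takes 0.05 s, during which the arm holds its last target. There are 200 camera calls.

### The job

Lay the breakfast board: put the cork coaster on the free ring of the far row, between the lidded tub and the shaker, and stand the espresso cup on the coaster. On the near row, stand the spice jar on the ring in front of the shaker, the egg timer on the ring in front of the lidded tub, and the tea light on the ring between the two. Centre each thing on its ring and the cup on its coaster, keep all of them upright, and leave the tub and the shaker standing where they are.

Things in the scene. Friction and masses are not known exactly. Their poses are not given: they have to be found in the camera images.
- serving_board: fixed flat wooden board, 210 (x) x 330 (y) x 14 mm. Origin: centre of its underside; x away from the robot, y to the robot's left (turned up to 0.15 rad), z up. Six flush inlaid dark rings of 80 mm diameter on its top: near row at x = -50 mm, far row at x = +50 mm, each with rings at y = +110, 0, -110 mm. 'In front of' = near-row ring of the same y.
- lidded_tub: blue tub with a domed lid, 71 mm diameter, 91 mm high, standing loose on one end ring of the far row (left or right end varies). Origin: centre of its underside, z up
- shaker: small glass shaker with a domed grey metal top, 44 mm diameter, 90 mm high, standing loose on the other end ring of the far row. Origin: centre of its underside, z up
- coaster: plain round brown cork coaster, 58 mm diameter, 14 mm thick, about 30 g, lying on the black glass hob at the right (whose top is 5 mm above the worktop). Origin: centre of its underside, z up. Can be pinched across its diameter by the fingertips
- espresso_cup: small espresso cup with a handle, dark above, pale below, 53 mm high, 130 g, on the worktop right of the board. Origin: level with its underside, midway from handle end to far wall; z up. Handle along -y (to y = -42 mm, 14 mm wide); axis of bowl and foot (42 mm diameter) at x = 0, y = +11.5 mm. Bowl 60 mm wide across x at the rim, narrower below; grasp it across x
- spice_jar: tall glass spice jar with a label and flat-topped screw cap, 46 mm diameter, 106 mm high, about 110 g, standing on the worktop right of the board. Origin: centre of its underside, z up; round, any grasp direction
- egg_timer: squat cream-coloured round egg timer, 62 mm diameter, 54 mm high, about 120 g, standing on the worktop right of the board; its dial is fixed. Origin: centre of its underside, z up; round, any grasp direction
- tea_light: tea light, a small candle in a metal cup, 38 mm diameter, 15 mm high, about 20 g, standing on the worktop right of the board. Origin: centre of its underside, z up; round, any grasp direction

How it is judged:
By the outcome, as a careful person would: the job done as asked, in the order asked, and still so for the second after the job is handed in, with the robot touching nothing.
It also fails if it takes over 122 s, if anything falls off the work surface, if the arm or the gripper's body presses on something with over 40 N, if the wrist force passes 120 N, or if a joint passes its speed limit or range.

## Working session

There is one attempt and no reset: what is moved stays moved. The work goes in short steps, Python scripts to look and compute and a tool call to move; the robot and the scene stay as the last step left them, time stands still between calls to the robot, and variables do not carry over. Pictures are saved under pics/ and viewed, at most 14 in all, crops included, and the job is handed in when it is done.

Besides the shell and the picture viewer there is one more tool, called after "Request:" as name(argument=value, ...), one argument or row to a line, values as JSON. drive_tool: Moves the arm, as the interface text tells. Its arguments: {"type":"object","properties":{"moves":{"type":"array","items":{"type":"array","items":{"type":"number"}}}},"required":["moves"]}

```bash
mkdir -p pics
cat > h.py <<'E'
import numpy as np, cv2
from bench import arm
def K(p):
    f=p["img"].shape[0]/2/np.tan(np.radians(p["fovy"])/2)
    return np.array([[f,0,p["cx"]],[0,f,p["cy"]],[0,0,1.]])
def at_z(p,uv,z):
    R=cv2.Rodrigues(np.array(p["rvec"],float))[0]; t=np.array(p["tvec"],float)
    c=-R.T@t; d=R.T@np.linalg.inv(K(p))@np.array([uv[0],uv[1],1.])
    return c+d*(z-c[2])/d[2]
def proj(p,X):
    return cv2.projectPoints(np.array(X,float).reshape(-1,1,3),np.array(p["rvec"],float),np.array(p["tvec"],float),K(p),None)[0].reshape(-1,2)
def st():
    s=arm.state(); print(round(s["clock"],2),np.round(s["tool_pos"],4),np.round(s["tcp_rot"],3).tolist(),np.round(s["force"],1),s["opening"],s["grip_force"])
E
python3 - <<'E'
from h import *
st()
N=["serving_board","lidded_tub","shaker","coaster","espresso_cup","spice_jar","egg_timer","tea_light"]
for c in ["top","side"]:
    p=arm.capture(c); cv2.imwrite(f"pics/{c}0.png",p["img"])
    print(c,[k for k in p], p["fovy"],-cv2.Rodrigues(np.array(p["rvec"]))[0].T@p["tvec"])
    for n in N:
        for f in ("spot_in","spot_point"):
            print(n,f,[(np.round(d["position"],1).tolist(),round(d["confidence"],2)) for d in getattr(arm,f)(n,p)[:2]])
            if f=="spot_point":
                for d in arm.spot_point(n,p)[:1]: print("   ",np.round(at_z(p,d["position"],{"serving_board":0,"coaster":.005,"lidded_tub":.014,"shaker":.014}.get(n,0)),4))
E
```

```text
0.0 [ 0.2774 -0.6694  0.303 ] [[0.924, 0.383, -0.001], [0.383, -0.924, 0.001], [-0.0, -0.002, -1.0]] [-0.  -0.2 -0.2] 0.08557047423413568 0.0
top ['img', 'fovy', 'cx', 'cy', 'rvec', 'tvec', 'shot'] 49.043430572427106 [ 0.36102279 -0.07936613  1.0935065 ]
serving_board spot_in [([187.4, 198.5], 0.9), ([381.3, 206.8], 0.51)]
serving_board spot_point [([192.5, 197.7], 0.62), ([276.7, 164.9], 0.2)]
    [0.5491 0.0853 0.    ]
lidded_tub spot_in [([228.5, 162.8], 0.94)]
lidded_tub spot_point [([231.3, 172.0], 0.81)]
    [ 0.6159 -0.0167  0.014 ]
shaker spot_in [([143.1, 174.5], 0.74), ([276.0, 161.6], 0.29)]
shaker spot_point [([145.3, 179.5], 0.52), ([232.6, 166.6], 0.27)]
    [0.5945 0.2086 0.014 ]
coaster spot_in [([380.1, 209.1], 0.61)]
coaster spot_point [([327.3, 229.5], 0.64), ([375.8, 210.4], 0.63)]
    [ 0.4666 -0.267   0.005 ]
espresso_cup spot_in [([275.2, 229.6], 0.93)]
espresso_cup spot_point [([277.9, 235.0], 0.86)]
    [ 0.4521 -0.1393  0.    ]
spice_jar spot_in [([330.7, 226.6], 0.82)]
spice_jar spot_point [([325.4, 229.2], 0.6), ([329.0, 178.9], 0.45)]
    [ 0.4678 -0.2629
[... 677 characters left out ...]
1], 0.58)]
    [0.5952 0.2157 0.014 ]
coaster spot_in [([254.6, 289.9], 0.9)]
coaster spot_point [([251.4, 290.4], 0.67)]
    [ 0.5108 -0.3974  0.005 ]
espresso_cup spot_in [([253.8, 289.2], 0.72), ([223.8, 205.4], 0.53)]
espresso_cup spot_point [([227.0, 222.4], 0.6)]
    [ 0.455  -0.1249  0.    ]
spice_jar spot_in [([232.9, 233.4], 0.86)]
spice_jar spot_point [([233.2, 252.3], 0.9)]
    [ 0.4728 -0.2582  0.    ]
egg_timer spot_in [([299.6, 217.8], 0.97), ([290.0, 250.8], 0.52)]
egg_timer spot_point [([274.0, 163.4], 0.71), ([298.8, 222.2], 0.68)]
    [0.6032 0.2635 0.    ]
tea_light spot_in [([288.9, 252.0], 0.51)]
tea_light spot_point [([289.4, 256.6], 0.51)]
    [ 0.5989 -0.2783  0.    ]
```

Run:
```python
import cv2
a=cv2.imread("pics/top0.png"); cv2.imwrite("pics/top0c.png",cv2.resize(a[110:290,90:420],None,fx=2.4,fy=2.4,interpolation=cv2.INTER_CUBIC))
a=cv2.imread("pics/side0.png"); cv2.imwrite("pics/side0c.png",cv2.resize(a[110:330,150:400],None,fx=2.7,fy=2.7,interpolation=cv2.INTER_CUBIC))
```

```text
(no output)
```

View pics/top0c.png

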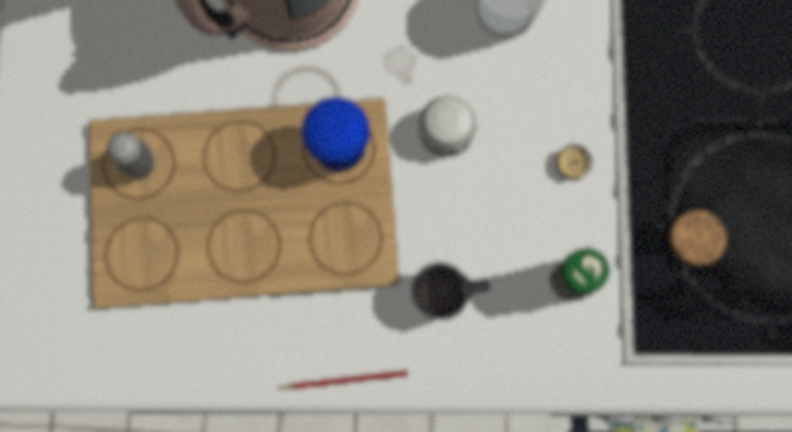

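View pics/side0c.png

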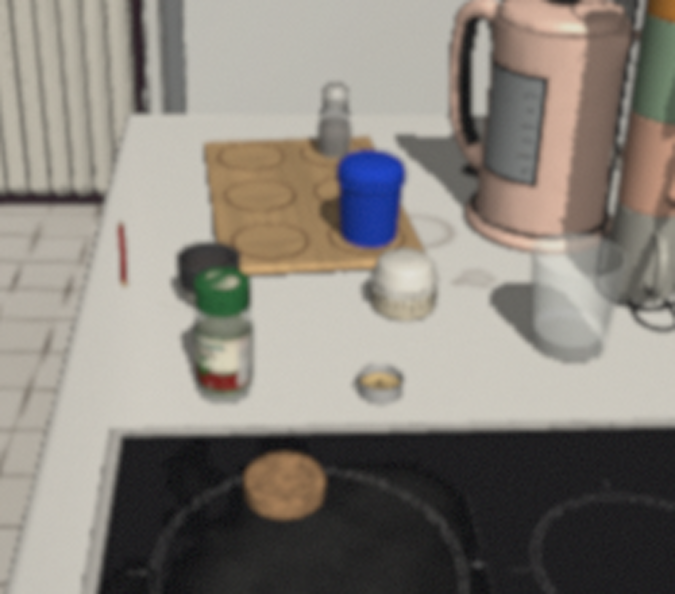

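View pics/top0.png

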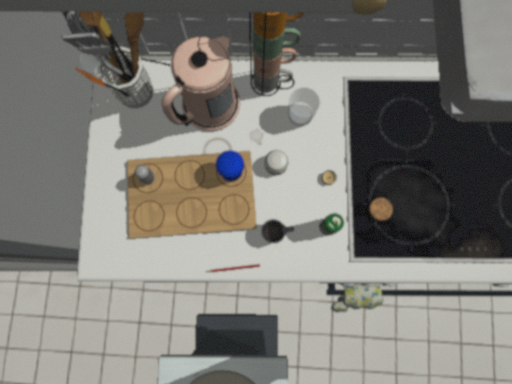

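```bash
cat >> h.py <<'E'
def blob(p,mask,uv,r=22):
    m=np.zeros(mask.shape,np.uint8); cv2.circle(m,(int(uv[0]),int(uv[1])),r,255,-1); m&=mask
    n,l,s,c=cv2.connectedComponentsWithStats(m)
    i=1+np.argmax(s[1:,4]); return s[i],c[i]
def find_round(p,name,uv):
    "top-face centre in the top picture; returns centre xy"
    h,s,v=cv2.split(cv2.cvtColor(p["img"],cv2.COLOR_BGR2HSV))
    rules={"coaster":(((h<25)&(s>70)&(v>70)),.019),"jar":((h>40)&(h<90)&(s>80),.106),
     "tub":((h>105)&(h<130)&(s>150),.08),"cup":((v<70),.053),"tea":((h<40)&(s>60),.015)}
    m,z=rules[name]; b,c=blob(p,m.astype(np.uint8)*255,uv,{"cup":13}.get(name,20))
    return b.tolist(),np.round(at_z(p,c,z),4)
E
python3 - <<'E'
from h import *
from scipy.optimize import least_squares
p=arm.capture("top"); q=arm.capture("side")
for n,uv in dict(coaster=(381,209),jar=(333,222),tub=(230,165),cup=(273,231),tea=(328,177)).items(): print(n,*find_round(p,n,uv))
h,s,v=cv2.split(cv2.cvtColor(p["img"],cv2.COLOR_BGR2HSV))
rings=np.array([(142,253),(244,246),(346,239),(138,164),(239,156),(340,148)])/2.4+[90,110]
loc=np.array([(-.05,.11),(-.05,0),(-.05,-.11),(.05,.11),(.05,0),(.05,-.11)])
W=np.array([at_z(p,r,.014)[:2] for r in rings])
def R(a): return np.array([[np.cos(a),-np.sin(a)],[np.sin(a),np.cos(a)]])
f=least_squares(lambda x:((loc@R(x[2]).T+x[:2])-W).ravel(),[.55,.085,.07]); print("rings fit",f.x,np.round(f.fun.reshape(-1,2)*1e3,1).tolist())
cor=np.array([(90,122),(384,99),(398,285),(92,308)])/2.4+[90,110]
print("corners",np.round([at_z(p,c,.014)[:2] for c in cor],4).tolist())
W=loc@R(f.x[2]).T+f.x[:2]
print("rings",np.round(W,4).tolist())
a=p["img"].copy()
def draw(a,p,c,r,z,col=(0,255,0)):
    t=np.linspace(0,6.3,60); u=proj(p,np.c_[c[0]+r*np.cos(t),c[1]+r*np.sin(t),0*t+z])
    return u
out=[]
for (pp,off,sz,sc) in ((p,(90,110),(330,180),2.4),(q,(150,110),(250,220),2.7)):
    I=cv2.resize(pp["img"][off[1]:off[1]+sz[1],off[0]:off[0]+sz[0]],None,fx=sc,fy=sc,interpolation=cv2.INTER_CUBIC)
    def D(c,r,z,col):
        u=(draw(None,pp,c,r,z)-off+.5)*sc; cv2.polylines(I,[u.astype(int)],True,col,1)
    for w in W: D(w,.04,.014,(0,255,0))
    for c,r,zs in [((.6432,-.1352),.031,(0,.04)),((.4678,-.26),.023,(0,.106)),((.600,-.277),.019,(0,.015)),((.6159,-.0167),.0355,(.014,.09)),((.5945,.2086),.022,(.014,.09))]:
        for z in zs: D(c,r,z,(0,0,255))
    out.append(I)
for n,I in zip(("t1","s1"),out): cv2.imwrite(f"pics/{n}.png",I)
E
```

```text
coaster [369, 197, 24, 24, 437] [ 0.5203 -0.4043  0.019 ]
jar [324, 215, 19, 17, 150] [ 0.4702 -0.2604  0.106 ]
tub [217, 152, 26, 28, 571] [ 0.6181 -0.0165  0.08  ]
cup [262, 221, 25, 21, 380] [ 0.4576 -0.1249  0.053 ]
tea [322, 171, 14, 13, 135] [ 0.6029 -0.2713  0.015 ]
rings fit [0.55756351 0.08838772 0.08201668] [[-1.0, 0.3], [-0.2, 0.2], [0.7, 0.3], [0.7, -0.9], [0.2, -0.4], [-0.4, 0.5]]
corners [[0.6448, 0.2584], [0.6727, -0.0655], [0.4667, -0.082], [0.4405, 0.2439]]
rings [[0.4987, 0.1939], [0.5077, 0.0843], [0.5167, -0.0253], [0.5984, 0.2021], [0.6074, 0.0925], [0.6164, -0.0171]]
```

View pics/t1.png

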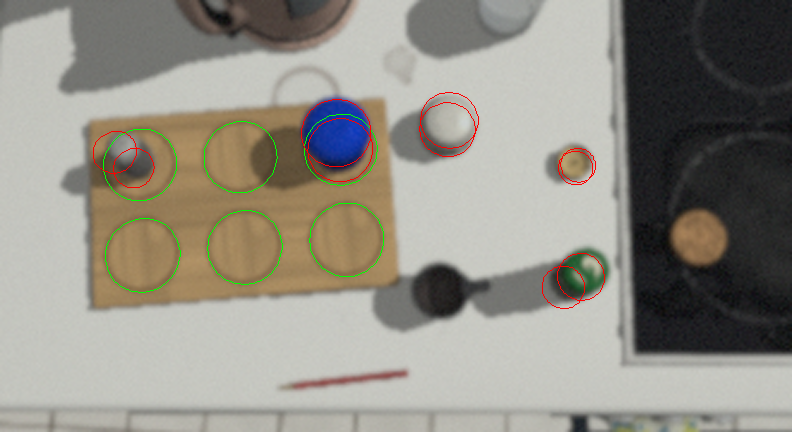

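View pics/s1.png

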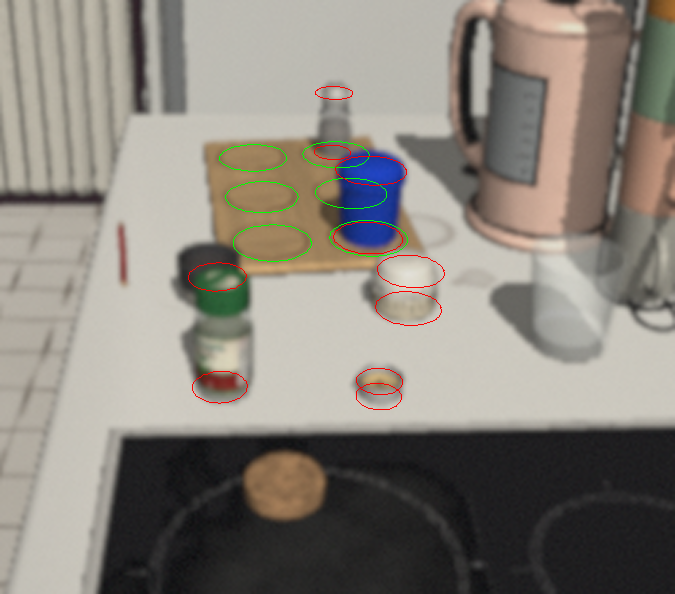

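Top view: coaster at crop (699,237), tub on the right far ring and shaker on the left; the overlays agree with rings and bases to a few mm. Moving above the coaster.

The manual's scale: shifts go in shares of 100 cm and turns go in shares of 4 rad. Converting my numbers, 32.6 cm / 100 = 0.326, 4.07 cm / 100 = 0.0407, -1.26 rad / 4 = -0.315.

Request:
drive_tool(
  moves=[
    [0.0407,-0.019,0.018,0,0,-0.0395,1],
    [0.0815,-0.038,0.036,0,0,-0.0788,1],
    [0.122,-0.057,0.054,0,0,-0.1183,1],
    [0.163,-0.076,0.072,0,0,-0.1575,1],
    [0.204,-0.095,0.09,0,0,-0.197,1],
    [0.244,-0.114,0.107,0,0,-0.2363,1],
    [0.285,-0.133,0.125,0,0,-0.2758,1],
    [0.326,-0.152,0.143,0,0,-0.315,1],
    [0.326,-0.152,0.143,0,0,-0.315,1],
    [0.326,-0.152,0.143,0,0,-0.315,1],
  ],
)

```text
clock: 3.85
tool_pos: [0.5202, -0.4051, 0.1608]
tcp_rot: [[-0.081, 0.997, -0.001], [0.997, 0.081, -0.0], [-0.0, -0.001, -1.0]]
force: [-0.8, 0.1, -0.0]
opening: 0.0853
grip_force: 0.0
```

```bash
cat >> h.py <<'E'
def go(x,y,z):
    s=arm.state(); R=np.array(s["tcp_rot"]); d=np.array([x,y,z])-s["tool_pos"]
    print("shift cm",np.round(R.T@d*100,2),"yaw of y",round(np.arctan2(R[1,1],R[0,1]),3),"tilt",np.round(R[:2,2],3))
E
python3 - <<'E'
from h import *
st(); go(.5203,-.4043,.078)
q=arm.capture("side")
cv2.imwrite("pics/s2.png",cv2.resize(q["img"][130:350,150:400],None,fx=2.7,fy=2.7))
S=lambda c,z:np.round(at_z(q,((c[0]+.5)/2.7-.5+150,(c[1]+.5)/2.7-.5+110),z),4)
print("coaster",S((285,478),.019),"tea",S((380,381),.015),"jar",S((222,280),.106),"cup",S((208,259),.053))
E
```

```text
3.85 [ 0.5202 -0.4051  0.1608] [[-0.081, 0.997, -0.001], [0.997, 0.081, -0.0], [-0.0, -0.001, -1.0]] [-0.8  0.1 -0. ] 0.08526031829495388 0.0
shift cm [0.09 0.02 8.28] yaw of y 0.081 tilt [-0.001 -0.   ]
coaster [ 0.5181 -0.4035  0.019 ] tea [ 0.6007 -0.2774  0.015 ] jar [ 0.4719 -0.2663  0.106 ] cup [ 0.4558 -0.1329  0.053 ]
```

View pics/s2.png

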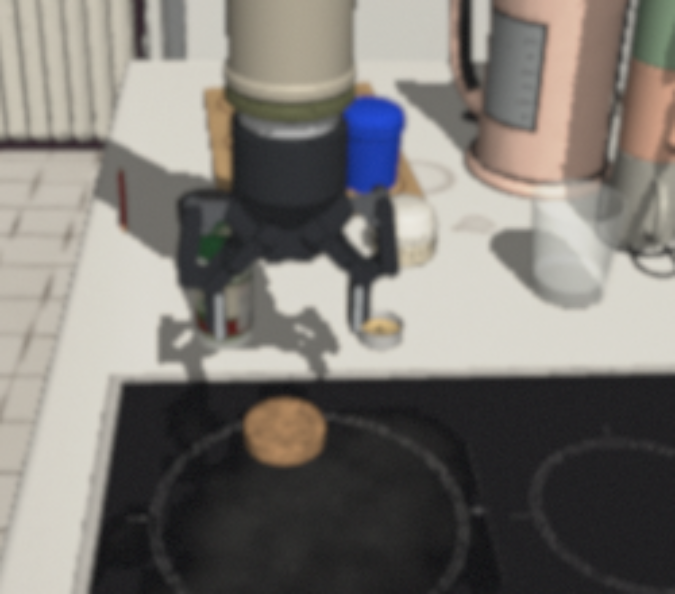

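Run:
```python
from h import *
q=arm.capture("side")
for z in (.088,.095,.101,.108): print(z,np.round((proj(q,[[.566,-.4014,z],[.478,-.409,z]])-[150,130]+.5)*2.7,0).tolist())
```

```text
0.088 [[355.0, 343.0], [228.0, 351.0]]
0.095 [[355.0, 334.0], [228.0, 343.0]]
0.101 [[355.0, 327.0], [228.0, 336.0]]
0.108 [[356.0, 319.0], [228.0, 327.0]]
```

Converted, 8.6 cm / 100 = 0.086, 7.5 cm / 100 = 0.075.

Request:
drive_tool(
  moves=[
    [0.0005,0,0.045,0,0,0,1],
    [0.0005,0,0.075,0,0,0,1],
    [0.0005,0,0.086,0,0,0,1],
    [0.0005,0,0.086,0,0,0,1],
    [0.0005,0,0.086,0,0,0,0.5],
    [0.0005,0,0.086,0,0,0,0.2],
    [0.0005,0,0.086,0,0,0,0.2],
    [0.0005,0,0.086,0,0,0,0.2],
    [0.0005,0,0.086,0,0,0,0.2],
    [0.0005,0,0.086,0,0,0,0.2],
  ],
)

```text
clock: 5.2
tool_pos: [0.5209, -0.4046, 0.0767]
tcp_rot: [[-0.082, 0.997, 0.002], [0.997, 0.082, -0.002], [-0.002, 0.002, -1.0]]
force: [-1.3, -0.4, 7.2]
opening: 0.0555
grip_force: 62.8
```

Converted, 48.9 cm / 100 = 0.489, -13.5 cm / 100 = -0.135.

Request:
drive_tool(
  moves=[
    [0,0,-0.03,0,0,0,0.2],
    [0,0,-0.08,0,0,0,0.2],
    [0.03,0.008,-0.125,0,0,0,0.2],
    [0.08,0.021,-0.135,0,0,0,0.2],
    [0.135,0.035,-0.135,0,0,0,0.2],
    [0.19,0.05,-0.135,0,0,0,0.2],
    [0.245,0.064,-0.135,0,0,0,0.2],
    [0.3,0.078,-0.135,0,0,0,0.2],
    [0.355,0.093,-0.135,0,0,0,0.2],
    [0.41,0.107,-0.135,0,0,0,0.2],
    [0.45,0.118,-0.135,0,0,0,0.2],
    [0.48,0.125,-0.12,0,0,0,0.2],
    [0.489,0.128,-0.09,0,0,0,0.2],
    [0.489,0.128,-0.06,0,0,0,0.2],
    [0.489,0.128,-0.06,0,0,0,0.2],
    [0.489,0.128,-0.06,0,0,0,0.2],
  ],
)

```text
clock: 7.2
tool_pos: [0.6084, 0.0937, 0.1361]
tcp_rot: [[-0.082, 0.997, 0.001], [0.997, 0.082, 0.0], [0.0, 0.001, -1.0]]
force: [-0.1, 0.3, 0.8]
opening: 0.055
grip_force: 64.0
```

Run:
```python
from h import *
go(.608,.0932,.0865)
```

```text
shift cm [-0.05 -0.05  4.96] yaw of y 0.082 tilt [0.001 0.   ]
```

Request:
drive_tool(
  moves=[
    [0,0,0.025,0,0,0,0.2],
    [0,0,0.043,0,0,0,0.2],
    [0,0,0.049,0,0,0,0.2],
    [0,0,0.051,0,0,0,0.2],
    [0,0,0.051,0,0,0,0.2],
  ],
)

```text
clock: 7.82
tool_pos: [0.6078, 0.0936, 0.0855]
tcp_rot: [[-0.082, 0.997, 0.0], [0.997, 0.082, -0.001], [-0.001, 0.0, -1.0]]
force: [-5.1, -2.1, 12.4]
opening: 0.0553
grip_force: 65.3
```

Converted, -23 cm / 100 = -0.23, -20 cm / 100 = -0.2.

Request:
drive_tool(
  moves=[
    [0,0,-0.001,0,0,0,0.2],
    [0,0,-0.001,0,0,0,0.9],
    [0,0,-0.001,0,0,0,0.9],
    [0,0,-0.001,0,0,0,0.9],
    [0,0,-0.03,0,0,0,0.9],
    [0,0,-0.08,0,0,0,1],
    [0,0,-0.13,0,0,0,1],
    [-0.05,-0.03,-0.13,0,0,0,1],
    [-0.1,-0.06,-0.13,0,0,0,1],
    [-0.15,-0.1,-0.13,0,0,0,1],
    [-0.2,-0.15,-0.13,0,0,0,1],
    [-0.23,-0.17,-0.13,0,0,0,1],
    [-0.23,-0.17,-0.13,0,0,0,1],
  ],
)

```text
clock: 9.45
tool_pos: [0.4551, -0.1526, 0.2138]
tcp_rot: [[-0.076, 0.997, -0.002], [0.997, 0.076, -0.001], [-0.001, -0.002, -1.0]]
force: [1.1, 0.2, -0.1]
opening: 0.0854
grip_force: 0.0
```

Run:
```python
from h import *
p=arm.capture("top"); q=arm.capture("side")
a=cv2.resize(p["img"][140:250,110:300],None,fx=4,fy=4,interpolation=cv2.INTER_CUBIC)
cv2.imwrite("pics/t3.png",a)
for n in ("coaster","espresso_cup"):
  for k,pp in (("t",p),("s",q)):
    print(n,k,[(np.round(at_z(pp,d["position"],.014 if n=="coaster" else 0),4),round(d["confidence"],2)) for d in arm.spot_point(n,pp)[:2]])
st(); go(.4572,-.127,.09)
```

```text
coaster t [(array([0.6094, 0.0987, 0.014 ]), 0.6)]
coaster s [(array([0.5992, 0.1098, 0.014 ]), 0.37)]
espresso_cup t [(array([ 0.4534, -0.1417,  0.    ]), 0.6)]
espresso_cup s [(array([ 0.4544, -0.1314,  0.    ]), 0.67)]
9.75 [ 0.4582 -0.1482  0.2138] [[-0.084, 0.996, 0.0], [0.996, 0.084, 0.0], [0.0, 0.0, -1.0]] [ 0.1  0.6 -0.3] 0.08581221803986029 0.0
shift cm [ 2.11  0.07 12.38] yaw of y 0.084 tilt [0. 0.]
```

View pics/t3.png

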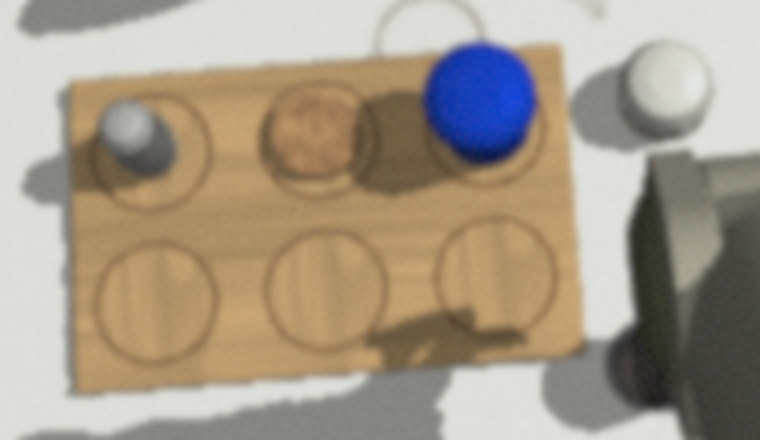

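Converted, 12.8 cm / 100 = 0.128, 11.5 cm / 100 = 0.115.

Request:
drive_tool(
  moves=[
    [0.023,0.0005,0.03,0,0,0,1],
    [0.023,0.0005,0.08,0,0,0,1],
    [0.023,0.0005,0.115,0,0,0,1],
    [0.023,0.0005,0.128,0,0,0,1],
    [0.023,0.0005,0.128,0,0,0,1],
    [0.023,0.0005,0.128,0,0,0,0.5],
    [0.023,0.0005,0.128,0,0,0,0.2],
    [0.023,0.0005,0.128,0,0,0,0.2],
    [0.023,0.0005,0.128,0,0,0,0.2],
    [0.023,0.0005,0.128,0,0,0,0.2],
  ],
)

```text
clock: 11.0
tool_pos: [0.4567, -0.1267, 0.0875]
tcp_rot: [[-0.082, 0.997, 0.003], [0.997, 0.082, -0.0], [-0.001, 0.003, -1.0]]
force: [-0.3, 0.9, 10.6]
opening: 0.0569
grip_force: 61.3
```

Run:
```python
from h import *
st(); q=arm.capture("side"); 
cv2.imwrite("pics/s4.png",cv2.resize(q["img"][130:280,150:350],None,fx=3.5,fy=3.5,interpolation=cv2.INTER_CUBIC))
p=arm.capture("top"); cx=[at_z(p,((c[0]+.5)/4-.5+110,(c[1]+.5)/4-.5+140),z) for c,z in (((315,131.5),.028),((319,139.5),.014))]; print("coaster,ring",np.round(cx,4))
go(.6085,.093,.2)
```

```text
11.0 [ 0.4567 -0.1267  0.0875] [[-0.082, 0.997, 0.003], [0.997, 0.082, -0.0], [-0.001, 0.003, -1.0]] [-0.3  0.9 10.6] 0.05690983368865138 61.28115225350484
coaster,ring [[0.6107 0.094  0.028 ]
 [0.6086 0.0934 0.014 ]]
shift cm [ 20.65  16.96 -11.21] yaw of y 0.082 tilt [ 0.003 -0.   ]
```

View pics/s4.png

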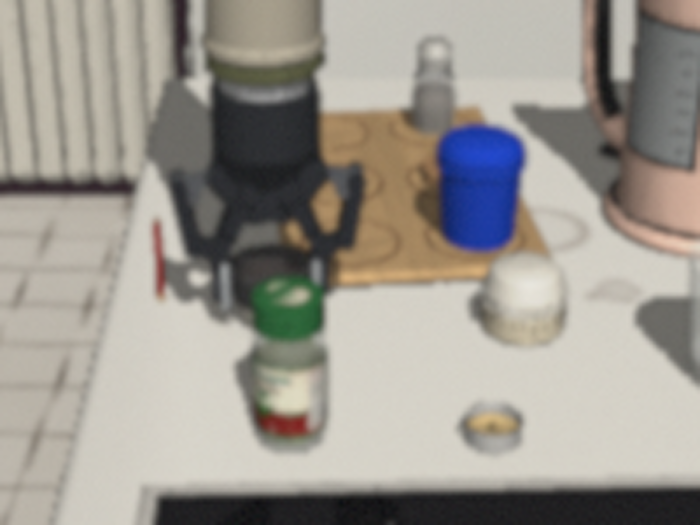

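Converted, 20.65 cm / 100 = 0.2065, 17.1 cm / 100 = 0.171.

Request:
drive_tool(
  moves=[
    [0,0,-0.02,0,0,0,0.2],
    [0,0,-0.06,0,0,0,0.2],
    [0,0,-0.11,0,0,0,0.2],
    [0.02,0.015,-0.135,0,0,0,0.2],
    [0.055,0.043,-0.135,0,0,0,0.2],
    [0.095,0.075,-0.135,0,0,0,0.2],
    [0.135,0.11,-0.135,0,0,0,0.2],
    [0.17,0.14,-0.135,0,0,0,0.2],
    [0.195,0.162,-0.13,0,0,0,0.2],
    [0.2065,0.171,-0.11,0,0,0,0.2],
    [0.2065,0.171,-0.08,0,0,0,0.2],
    [0.2065,0.171,-0.06,0,0,0,0.2],
    [0.2065,0.171,-0.05,0,0,0,0.2],
    [0.2065,0.171,-0.05,0,0,0,0.2],
  ],
)

```text
clock: 12.85
tool_pos: [0.6089, 0.0926, 0.1352]
tcp_rot: [[-0.081, 0.997, -0.002], [0.997, 0.081, -0.001], [-0.0, -0.002, -1.0]]
force: [-0.7, 0.8, -1.2]
opening: 0.0565
grip_force: 64.1
```

Run:
```python
from h import *
st(); q=arm.capture("side"); 
cv2.imwrite("pics/s5.png",cv2.resize(q["img"][120:240,220:360],None,fx=5,fy=5,interpolation=cv2.INTER_CUBIC))
go(.61,.094,.1155)
```

```text
12.85 [0.6089 0.0926 0.1352] [[-0.081, 0.997, -0.002], [0.997, 0.081, -0.001], [-0.0, -0.002, -1.0]] [-0.7  0.8 -1.2] 0.056460078400008086 64.08317862893455
shift cm [0.11 0.08 2.04] yaw of y 0.081 tilt [-0. -0.]
```

View pics/s5.png

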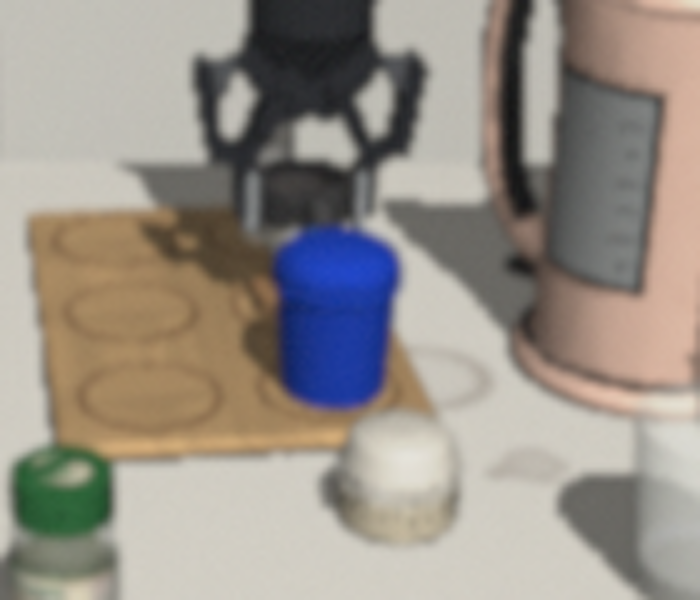

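Request:
drive_tool(
  moves=[
    [0.0005,0.0005,0.01,0,0,0,0.2],
    [0.0005,0.0005,0.016,0,0,0,0.2],
    [0.0005,0.0005,0.019,0,0,0,0.2],
    [0.0005,0.0005,0.019,0,0,0,0.2],
  ],
)

```text
clock: 13.4
tool_pos: [0.6098, 0.094, 0.1166]
tcp_rot: [[-0.082, 0.997, -0.0], [0.997, 0.082, -0.0], [-0.0, -0.0, -1.0]]
force: [-0.1, 1.0, -0.9]
opening: 0.0563
grip_force: 64.1
```

Converted, 0.2 cm / 100 = 0.002, 0.1 cm / 100 = 0.001.

Request:
drive_tool(
  moves=[
    [0,0,0.001,0,0,0,0.2],
    [0,0,0.002,0,0,0,0.2],
    [0,0,0.002,0,0,0,0.2],
  ],
)

```text
clock: 13.78
tool_pos: [0.6101, 0.0939, 0.1156]
tcp_rot: [[-0.082, 0.997, 0.001], [0.997, 0.082, -0.0], [-0.0, 0.001, -1.0]]
force: [-1.3, -0.7, 6.8]
opening: 0.0566
grip_force: 64.6
```

Converted, -34.5 cm / 100 = -0.345, -32 cm / 100 = -0.32.

Request:
drive_tool(
  moves=[
    [0,0,0,0,0,0,0.5],
    [0,0,0,0,0,0,0.9],
    [0,0,0,0,0,0,1],
    [0,0,0,0,0,0,1],
    [0,0,-0.02,0,0,0,1],
    [0,0,-0.06,0,0,0,1],
    [0,0,-0.11,0,0,0,1],
    [-0.03,-0.01,-0.12,0,0,0,1],
    [-0.08,-0.04,-0.12,0,0,0,1],
    [-0.13,-0.07,-0.12,0,0,0,1],
    [-0.18,-0.1,-0.12,0,0,0,1],
    [-0.23,-0.12,-0.12,0,0,0,1],
    [-0.28,-0.14,-0.12,0,0,0,1],
    [-0.32,-0.16,-0.12,0,0,0,1],
    [-0.345,-0.168,-0.12,0,0,0,1],
    [-0.345,-0.168,-0.12,0,0,0,1],
  ],
)

```text
clock: 15.78
tool_pos: [0.4698, -0.2659, 0.2347]
tcp_rot: [[-0.078, 0.997, -0.0], [0.997, 0.078, -0.001], [-0.001, -0.0, -1.0]]
force: [-0.3, 0.4, -0.3]
opening: 0.0853
grip_force: 0.0
```

Run:
```python
from h import *
st(); p=arm.capture("top"); q=arm.capture("side")
a=cv2.resize(p["img"][150:230,120:220],None,fx=6,fy=6,interpolation=cv2.INTER_CUBIC)
b=cv2.resize(q["img"][130:210,220:320],None,fx=6,fy=6,interpolation=cv2.INTER_CUBIC)
cv2.imwrite("pics/c6.png",cv2.resize(np.hstack([a,b]),(800,320)))
h,s,v=cv2.split(cv2.cvtColor(p["img"],cv2.COLOR_BGR2HSV))
bb,c=blob(p,((v<75)*255).astype(np.uint8),(187,172),14); print(bb,np.round(at_z(p,c,.081),4))
print([(np.round(at_z(p,d["position"],.028),4),d["confidence"]) for d in arm.spot_point("espresso_cup",p)[:1]])
go(.471,-.263,.12)
```

```text
15.78 [ 0.4698 -0.2659  0.2347] [[-0.078, 0.997, -0.0], [0.997, 0.078, -0.001], [-0.001, -0.0, -1.0]] [-0.3  0.4 -0.3] 0.08530998413748149 0.0
[174 158  27  23 417] [0.607  0.0922 0.081 ]
[(array([0.6105, 0.0825, 0.028 ]), 0.64)]
shift cm [-0.04 -0.02 11.49] yaw of y 0.083 tilt [0.    0.001]
```

View pics/c6.png

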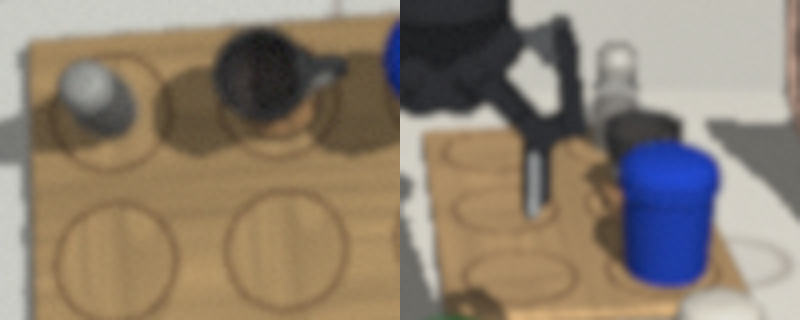

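Converted, 11.5 cm / 100 = 0.115, 10.5 cm / 100 = 0.105.

Request:
drive_tool(
  moves=[
    [-0.001,0,0.03,0,0,0,1],
    [-0.001,0,0.07,0,0,0,1],
    [-0.001,0,0.105,0,0,0,1],
    [-0.001,0,0.115,0,0,0,1],
    [-0.001,0,0.115,0,0,0,0.6],
    [-0.001,0,0.115,0,0,0,0.3],
    [-0.001,0,0.115,0,0,0,0.1],
    [-0.001,0,0.115,0,0,0,0.1],
    [-0.001,0,0.115,0,0,0,0.1],
    [-0.001,0,0.115,0,0,0,0.1],
  ],
)

```text
clock: 17.18
tool_pos: [0.4715, -0.2648, 0.1215]
tcp_rot: [[-0.082, 0.997, 0.002], [0.997, 0.082, -0.001], [-0.001, 0.002, -1.0]]
force: [-0.6, 1.3, 5.0]
opening: 0.0445
grip_force: 58.6
```

Run:
```python
from h import *
st()
go(.4992,.1945,.2)
```

```text
17.18 [ 0.4715 -0.2648  0.1215] [[-0.082, 0.997, 0.002], [0.997, 0.082, -0.001], [-0.001, 0.002, -1.0]] [-0.6  1.3  5. ] 0.04449458447454227 58.62639480270445
shift cm [45.54  6.54 -7.89] yaw of y 0.082 tilt [ 0.002 -0.001]
```

Converted, 45.5 cm / 100 = 0.455, 45 cm / 100 = 0.45.

Request:
drive_tool(
  moves=[
    [0,0,-0.02,0,0,0,0.1],
    [0,0,-0.05,0,0,0,0.1],
    [0.02,0.003,-0.07,0,0,0,0.1],
    [0.06,0.009,-0.07,0,0,0,0.1],
    [0.11,0.016,-0.07,0,0,0,0.1],
    [0.16,0.023,-0.07,0,0,0,0.1],
    [0.21,0.03,-0.07,0,0,0,0.1],
    [0.26,0.037,-0.07,0,0,0,0.1],
    [0.31,0.045,-0.07,0,0,0,0.1],
    [0.36,0.052,-0.07,0,0,0,0.1],
    [0.4,0.058,-0.07,0,0,0,0.1],
    [0.435,0.063,-0.06,0,0,0,0.1],
    [0.45,0.065,-0.05,0,0,0,0.1],
    [0.455,0.065,-0.04,0,0,0,0.1],
    [0.455,0.065,-0.03,0,0,0,0.1],
    [0.455,0.065,-0.02,0,0,0,0.1],
    [0.455,0.065,-0.02,0,0,0,0.1],
  ],
)

```text
clock: 19.3
tool_pos: [0.4981, 0.193, 0.139]
tcp_rot: [[-0.081, 0.997, -0.002], [0.997, 0.081, -0.001], [-0.001, -0.002, -1.0]]
force: [-0.7, -0.3, -1.2]
opening: 0.044
grip_force: 59.6
```

Run:
```python
from h import *
go(.4992,.1945,.1355)
q=arm.capture("side"); p=arm.capture("top")
r=[(157,303),(326,290),(496,276)]
print([np.round(at_z(p,((c[0]+.5)/4-.5+110,(c[1]+.5)/4-.5+140),.014)[:2],4) for c in r])
print([(np.round(at_z(q,d["position"],.018),4),d["confidence"]) for d in arm.spot_point("spice_jar",q)[:2]])
```

```text
shift cm [0.14 0.12 0.35] yaw of y 0.081 tilt [-0.002 -0.001]
[array([0.4998, 0.1944]), array([0.5089, 0.0856]), array([ 0.5186, -0.0242])]
[(array([0.5052, 0.1941, 0.018 ]), 0.71)]
```

Converted, 0.45 cm / 100 = 0.0045, 0.35 cm / 100 = 0.0035.

Request:
drive_tool(
  moves=[
    [0.0005,0.0007,0.002,0,0,0,0.1],
    [0.0005,0.0007,0.0035,0,0,0,0.1],
    [0.0005,0.0007,0.0045,0,0,0,0.1],
    [0.0005,0.0007,0.0045,0,0,0,0.1],
  ],
)

```text
clock: 19.95
tool_pos: [0.4991, 0.1947, 0.1354]
tcp_rot: [[-0.082, 0.997, 0.0], [0.997, 0.082, -0.0], [-0.0, 0.0, -1.0]]
force: [0.5, -0.6, 0.7]
opening: 0.0442
grip_force: 59.8
```

Converted, 0.15 cm / 100 = 0.0015, 0.1 cm / 100 = 0.001.

Request:
drive_tool(
  moves=[
    [0,0,0.001,0,0,0,0.1],
    [0,0,0.0015,0,0,0,0.1],
    [0,0,0.0015,0,0,0,0.1],
  ],
)

```text
clock: 20.32
tool_pos: [0.4991, 0.1947, 0.1353]
tcp_rot: [[-0.082, 0.997, 0.001], [0.997, 0.082, -0.0], [-0.0, 0.001, -1.0]]
force: [-5.3, -1.1, 22.0]
opening: 0.0441
grip_force: 61.6
```

Converted, -34 cm / 100 = -0.34, -32 cm / 100 = -0.32.

Request:
drive_tool(
  moves=[
    [0,0,0,0,0,0,0.5],
    [0,0,0,0,0,0,0.9],
    [0,0,0,0,0,0,1],
    [0,0,0,0,0,0,1],
    [0,0,-0.02,0,0,0,1],
    [0,0,-0.06,0,0,0,1],
    [0,0,-0.1,0,0,0,1],
    [-0.03,0.01,-0.12,0,0,0,1],
    [-0.08,0.027,-0.12,0,0,0,1],
    [-0.13,0.044,-0.12,0,0,0,1],
    [-0.18,0.061,-0.12,0,0,0,1],
    [-0.23,0.078,-0.12,0,0,0,1],
    [-0.28,0.095,-0.12,0,0,0,1],
    [-0.32,0.108,-0.12,0,0,0,1],
    [-0.34,0.115,-0.12,0,0,0,1],
    [-0.34,0.115,-0.12,0,0,0,1],
    [-0.34,0.115,-0.12,0,0,0,1],
  ],
)

```text
clock: 22.45
tool_pos: [0.6411, -0.1326, 0.2537]
tcp_rot: [[-0.084, 0.996, -0.001], [0.996, 0.084, 0.001], [0.001, -0.001, -1.0]]
force: [-0.9, -0.0, 0.4]
opening: 0.0853
grip_force: 0.0
```

Run:
```python
from h import *
p=arm.capture("top"); q=arm.capture("side")
for n,z in (("egg_timer",0),("spice_jar",.014),("lidded_tub",.014),("shaker",.014),("tea_light",0)):
  for pp in (p,q): print(n,[(np.round(at_z(pp,d["position"],z)[:2],4),round(d["confidence"],2)) for d in arm.spot_point(n,pp)[:1]])
go(.6415,-.134,.082)
a=cv2.imread("pics/top0.png"); g=cv2.resize(a[140:200,250:350],None,fx=7,fy=7,interpolation=cv2.INTER_CUBIC); cv2.imwrite("pics/e.png",g)
```

```text
egg_timer [(array([ 0.6388, -0.1413]), 0.85)]
egg_timer [(array([ 0.6434, -0.1356]), 0.69)]
spice_jar [(array([0.4915, 0.1923]), 0.75)]
spice_jar [(array([0.5012, 0.2235]), 0.83)]
lidded_tub [(array([ 0.627 , -0.0157]), 0.75)]
lidded_tub [(array([ 0.6131, -0.0084]), 0.9)]
shaker [(array([0.598, 0.213]), 0.56)]
shaker []
tea_light []
tea_light [(array([ 0.5955, -0.2789]), 0.48)]
shift cm [7.000e-02 1.000e-02 1.719e+01] yaw of y 0.082 tilt [-0. -0.]
```

View pics/e.png

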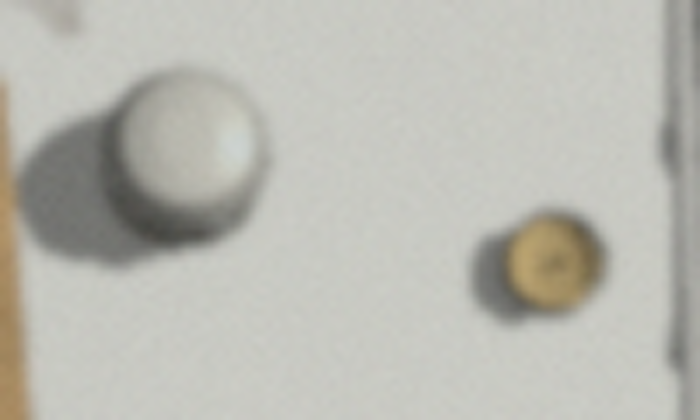

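Converted, 17.2 cm / 100 = 0.172, 16.8 cm / 100 = 0.168.

Request:
drive_tool(
  moves=[
    [-0.001,0,0.05,0,0,0,1],
    [-0.001,0,0.1,0,0,0,1],
    [-0.001,0,0.145,0,0,0,1],
    [-0.001,0,0.168,0,0,0,1],
    [-0.001,0,0.172,0,0,0,1],
    [-0.001,0,0.172,0,0,0,0.6],
    [-0.001,0,0.172,0,0,0,0.3],
    [-0.001,0,0.172,0,0,0,0.3],
    [-0.001,0,0.172,0,0,0,0.3],
    [-0.001,0,0.172,0,0,0,0.3],
  ],
)

```text
clock: 24.3
tool_pos: [0.6422, -0.1359, 0.0837]
tcp_rot: [[-0.082, 0.997, 0.002], [0.997, 0.082, -0.0], [-0.001, 0.002, -1.0]]
force: [-1.9, 0.4, 6.6]
opening: 0.0592
grip_force: 65.1
```

Run:
```python
from h import *
st()
go(.5176,-.0245,.15)
```

```text
24.3 [ 0.6422 -0.1359  0.0837] [[-0.082, 0.997, 0.002], [0.997, 0.082, -0.0], [-0.001, 0.002, -1.0]] [-1.9  0.4  6.6] 0.05922787062836402 65.06971708964556
shift cm [ 12.11 -11.49  -6.66] yaw of y 0.082 tilt [ 0.002 -0.   ]
```

Converted, -12.5 cm / 100 = -0.125, 12.1 cm / 100 = 0.121.

Request:
drive_tool(
  moves=[
    [0,0,-0.02,0,0,0,0.3],
    [0,0,-0.06,0,0,0,0.3],
    [0,-0.01,-0.105,0,0,0,0.3],
    [0.01,-0.03,-0.125,0,0,0,0.3],
    [0.04,-0.06,-0.125,0,0,0,0.3],
    [0.08,-0.09,-0.125,0,0,0,0.3],
    [0.11,-0.11,-0.125,0,0,0,0.3],
    [0.121,-0.115,-0.11,0,0,0,0.3],
    [0.121,-0.115,-0.08,0,0,0,0.3],
    [0.121,-0.115,-0.05,0,0,0,0.3],
    [0.121,-0.115,-0.03,0,0,0,0.3],
    [0.121,-0.115,-0.02,0,0,0,0.3],
    [0.121,-0.115,-0.018,0,0,0,0.3],
    [0.121,-0.115,-0.018,0,0,0,0.3],
  ],
)

```text
clock: 26.05
tool_pos: [0.5174, -0.0246, 0.1006]
tcp_rot: [[-0.082, 0.997, 0.001], [0.997, 0.082, -0.0], [-0.0, 0.001, -1.0]]
force: [-0.5, 0.8, -0.6]
opening: 0.0595
grip_force: 65.1
```

Run:
```python
from h import *
st();go(.5176,-.0245,.0977)
```

```text
26.05 [ 0.5174 -0.0246  0.1006] [[-0.082, 0.997, 0.001], [0.997, 0.082, -0.0], [-0.0, 0.001, -1.0]] [-0.5  0.8 -0.6] 0.05950386000670081 65.08771610911936
shift cm [0.01 0.02 0.29] yaw of y 0.082 tilt [ 0.001 -0.   ]
```

Converted, 0.35 cm / 100 = 0.0035, 0.3 cm / 100 = 0.003.

Request:
drive_tool(
  moves=[
    [0,0,0.0015,0,0,0,0.3],
    [0,0,0.003,0,0,0,0.3],
    [0,0,0.0035,0,0,0,0.3],
    [0,0,0.0035,0,0,0,0.3],
  ],
)

```text
clock: 26.55
tool_pos: [0.5172, -0.0246, 0.0976]
tcp_rot: [[-0.082, 0.997, 0.001], [0.997, 0.082, -0.0], [-0.0, 0.001, -1.0]]
force: [-2.8, -0.3, 15.9]
opening: 0.0591
grip_force: 66.8
```

Converted, -25.5 cm / 100 = -0.255, -25 cm / 100 = -0.25.

Request:
drive_tool(
  moves=[
    [0,0,-0.001,0,0,0,0.6],
    [0,0,-0.001,0,0,0,0.88],
    [0,0,-0.001,0,0,0,0.88],
    [0,0,-0.001,0,0,0,0.88],
    [0,0,-0.02,0,0,0,0.88],
    [0,0,-0.06,0,0,0,0.88],
    [0,0,-0.11,0,0,0,0.88],
    [-0.03,0.008,-0.12,0,0,0,0.88],
    [-0.08,0.02,-0.12,0,0,0,0.88],
    [-0.13,0.032,-0.12,0,0,0,0.88],
    [-0.18,0.045,-0.12,0,0,0,0.88],
    [-0.225,0.056,-0.12,0,0,0,0.88],
    [-0.25,0.063,-0.11,0,0,0,0.88],
    [-0.255,0.064,-0.09,0,0,0,0.88],
    [-0.255,0.064,-0.09,0,0,0,0.88],
  ],
)

```text
clock: 28.42
tool_pos: [0.6005, -0.2715, 0.1837]
tcp_rot: [[-0.083, 0.997, -0.004], [0.997, 0.083, 0.002], [0.003, -0.004, -1.0]]
force: [-0.5, 0.5, -0.0]
opening: 0.0751
grip_force: 0.0
```

Run:
```python
from h import *
st();go(.602,-.274,.075)
p=arm.capture("top"); q=arm.capture("side")
a=cv2.resize(p["img"][145:245,115:265],None,fx=4,fy=4,interpolation=cv2.INTER_CUBIC)
b=cv2.resize(q["img"][130:240,210:310],(364,400),interpolation=cv2.INTER_CUBIC)
cv2.imwrite("pics/c7.png",cv2.resize(np.hstack([a,b]),None,fx=.82,fy=.82))
```

```text
28.43 [ 0.6005 -0.2715  0.1837] [[-0.083, 0.997, -0.004], [0.997, 0.083, 0.002], [0.003, -0.004, -1.0]] [-0.5  0.5 -0. ] 0.07513701994597088 0.0
shift cm [-0.29  0.17 10.87] yaw of y 0.083 tilt [-0.004  0.002]
```

View pics/c7.png

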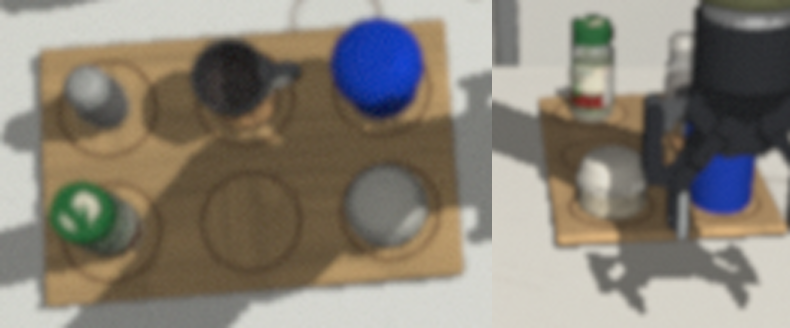

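Request:
drive_tool(
  moves=[
    [-0.001,0.0005,0.04,0,0,0,0.88],
    [-0.001,0.0005,0.08,0,0,0,0.88],
    [-0.001,0.0005,0.1,0,0,0,0.88],
    [-0.001,0.0005,0.107,0,0,0,0.88],
    [-0.001,0.0005,0.107,0,0,0,0.88],
    [-0.001,0.0005,0.107,0,0,0,0.5],
    [-0.001,0.0005,0.107,0,0,0,0.2],
    [-0.001,0.0005,0.107,0,0,0,0.2],
    [-0.001,0.0005,0.107,0,0,0,0.1],
    [-0.001,0.0005,0.107,0,0,0,0.1],
    [-0.001,0.0005,0.107,0,0,0,0.1],
  ],
)

```text
clock: 29.9
tool_pos: [0.6027, -0.2747, 0.0808]
tcp_rot: [[-0.082, 0.997, 0.001], [0.997, 0.082, -0.001], [-0.001, 0.001, -1.0]]
force: [-2.6, -0.2, 8.6]
opening: 0.0341
grip_force: 58.8
```

Run:
```python
from h import *
st();go(.5087,.0852,.13)
```

```text
29.9 [ 0.6027 -0.2747  0.0808] [[-0.082, 0.997, 0.001], [0.997, 0.082, -0.001], [-0.001, 0.001, -1.0]] [-2.6 -0.2  8.6] 0.03407037401903576 58.808768573217094
shift cm [36.63 -6.43 -4.96] yaw of y 0.082 tilt [ 0.001 -0.001]
```

Request:
drive_tool(
  moves=[
    [0,0,-0.01,0,0,0,0.1],
    [0,0,-0.04,0,0,0,0.1],
    [0,0,-0.08,0,0,0,0.1],
    [0.02,-0.02,-0.12,0,0,0,0.1],
    [0.06,-0.04,-0.135,0,0,0,0.1],
    [0.11,-0.055,-0.135,0,0,0,0.1],
    [0.16,-0.064,-0.135,0,0,0,0.1],
    [0.21,-0.064,-0.135,0,0,0,0.1],
    [0.26,-0.064,-0.135,0,0,0,0.1],
    [0.31,-0.064,-0.13,0,0,0,0.1],
    [0.345,-0.064,-0.12,0,0,0,0.1],
    [0.366,-0.064,-0.09,0,0,0,0.1],
    [0.366,-0.064,-0.06,0,0,0,0.1],
    [0.366,-0.064,-0.035,0,0,0,0.1],
    [0.366,-0.064,-0.025,0,0,0,0.1],
    [0.366,-0.064,-0.02,0,0,0,0.1],
    [0.366,-0.064,-0.02,0,0,0,0.1],
  ],
)

```text
clock: 32.02
tool_pos: [0.5088, 0.085, 0.0998]
tcp_rot: [[-0.082, 0.997, 0.001], [0.997, 0.082, 0.0], [0.0, 0.001, -1.0]]
force: [-0.2, -0.8, -0.1]
opening: 0.0339
grip_force: 59.7
```

Run:
```python
from h import *
st();go(.5087,.0852,.0945)
```

```text
32.02 [0.5088 0.085  0.0998] [[-0.082, 0.997, 0.001], [0.997, 0.082, 0.0], [0.0, 0.001, -1.0]] [-0.2 -0.8 -0.1] 0.03388842972894709 59.74401568528265
shift cm [ 0.02 -0.01  0.53] yaw of y 0.082 tilt [0.001 0.   ]
```

Converted, 0.5 cm / 100 = 0.005, 0.4 cm / 100 = 0.004.

Request:
drive_tool(
  moves=[
    [0,0,0.002,0,0,0,0.1],
    [0,0,0.004,0,0,0,0.1],
    [0,0,0.005,0,0,0,0.1],
    [0,0,0.005,0,0,0,0.1],
  ],
)

```text
clock: 32.52
tool_pos: [0.5087, 0.0851, 0.0948]
tcp_rot: [[-0.082, 0.997, 0.001], [0.997, 0.082, -0.0], [-0.0, 0.001, -1.0]]
force: [-1.1, -0.2, 7.0]
opening: 0.0338
grip_force: 60.4
```

Converted, -44 cm / 100 = -0.44, -39 cm / 100 = -0.39.

Request:
drive_tool(
  moves=[
    [0,0,0,0,0,0,0.3],
    [0,0,0,0,0,0,0.7],
    [0,0,0,0,0,0,0.8],
    [0,0,0,0,0,0,0.8],
    [0,0,-0.02,0,0,0,0.8],
    [0,0,-0.06,0,0,0,0.8],
    [0,0,-0.11,0,0,0,0.8],
    [-0.04,0,-0.14,0,0,0,0.8],
    [-0.09,0,-0.14,0,0,0,0.8],
    [-0.14,0,-0.14,0,0,0,0.8],
    [-0.19,0,-0.14,0,0,0,0.8],
    [-0.24,0,-0.14,0,0,0,0.8],
    [-0.29,0,-0.14,0,0,0,0.8],
    [-0.34,0,-0.14,0,0,0,0.8],
    [-0.39,0,-0.14,0,0,0,0.8],
    [-0.44,0,-0.14,0,0,0,0.8],
    [-0.44,0,-0.14,0,0,0,0.8],
  ],
)

```text
clock: 34.65
tool_pos: [0.5433, -0.3583, 0.2336]
tcp_rot: [[-0.076, 0.997, -0.001], [0.997, 0.076, -0.002], [-0.002, -0.001, -1.0]]
force: [-1.0, 0.7, 0.1]
opening: 0.0683
grip_force: 0.0
```

Run:
```python
from h import *
st()
p=arm.capture("top"); q=arm.capture("side")
T=dict(tea=((.5087,.0852),.019,(.014,.029)),timer=((.5176,-.0245),.031,(.014,)),jar=((.4992,.1945),.023,(.014,.12)),coast=((.608,.093),.029,(.014,.028)),cup=((.608,.093),.030,(.081,)),tub=((.6172,-.0165),.0355,(.014,.09)),sh=((.599,.2027),.022,(.014,)))
for nm,pp,o,sz,sc in (("f1",p,(115,145),(150,100),5),("f2",q,(200,120),(130,110),5)):
    I=cv2.resize(pp["img"][o[1]:o[1]+sz[1],o[0]:o[0]+sz[0]],None,fx=sc,fy=sc,interpolation=cv2.INTER_CUBIC)
    t=np.linspace(0,6.3,60)
    for c,r,zs in T.values():
        for z in zs:
            u=(proj(pp,np.c_[c[0]+r*np.cos(t),c[1]+r*np.sin(t),0*t+z])-o+.5)*sc-.5
            cv2.polylines(I,[np.round(u).astype(int)],True,(0,0,255),1)
    cv2.imwrite(f"pics/{nm}.png",I)
```

```text
34.65 [ 0.5433 -0.3583  0.2336] [[-0.076, 0.997, -0.001], [0.997, 0.076, -0.002], [-0.002, -0.001, -1.0]] [-1.   0.7  0.1] 0.06826037825487409 0.0
```

View pics/f1.png

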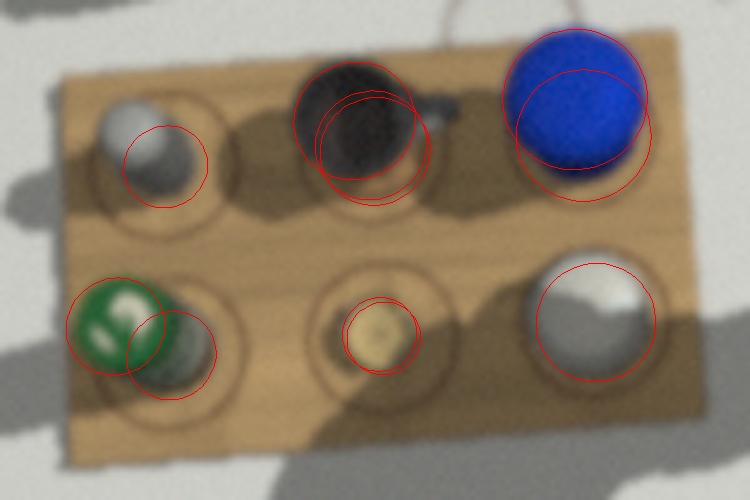

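View pics/f2.png

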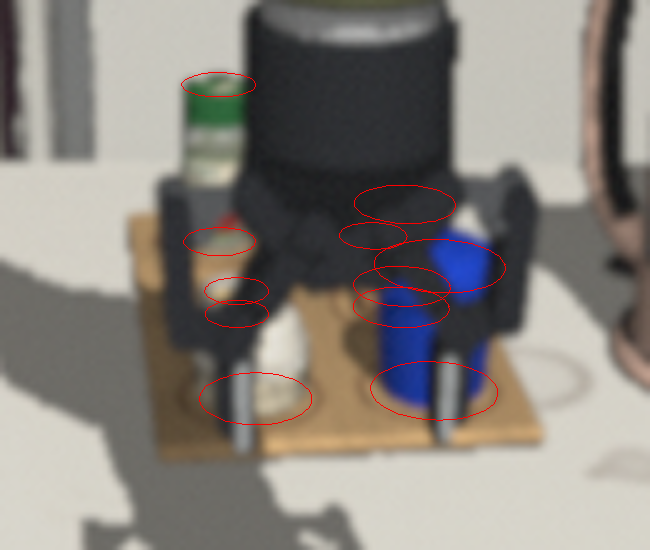

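The top view shows every item upright and within about 3 mm of its ring. The cup is centred on the coaster and the tub and shaker have not moved, so I'm handing in.

```bash
python3 -c "
from bench import arm
print(arm.sign_off())"
```

```text
the job is handed in; nothing more can be done
None
```

The breakfast board is laid as asked and handed in at about 35 s: in the final top view each item is upright and within about 3 mm of its ring centre, the cup is on the coaster, and the tub and shaker were left where they stood.

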